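# Stand the tipped measuring cylinders back up

## Robot

A 7-joint arm with a two-finger parallel gripper is mounted at the origin on the work surface. World frame = base frame: x ahead of the robot, y to its left, z up, the work surface at z = 0. Lengths are in mm, angles in rad, forces in N, time in s.
With the tool pointing down it reaches from about 400 to 925 mm from the base axis. Payload 5.6 kg.
Tool frame: the origin (TCP) lies at the centre of the arm's flange, where the gripper is bolted on; the fingertips stand ctrl.tip_extent ahead of it and the grasp point (between the pads) lies 155 mm ahead of it (ctrl.tip_extent is the distance from the TCP to the fingertips, in mm); z points along the fingers, y is the line along which they close (so a half turn about z gives the same grasp; the last joint's range is limited). The gripper opens to 85 mm and grips with 20 to 120 N. Pads are 22 mm wide; open, the fingers measure 114 mm over their backs; the gripper's body (76 mm by 85 mm) begins 54 mm behind the grasp point. The pads swing forward as they close: fully open they stand 13 mm farther back than shut.
Start: joints at [-1.391, 0.468, -0.012, 1.603, 0.006, 1.071, -0.056], TCP at [143.658, 633.927, 404.69] pointing down, gripper open.
Joint ranges: [-2.53, 2.53], [-0.31, 2.02], [-1.57, 1.55], [0.28, 2.44], [-1.29, 4.43], [0.15, 1.84], [-2.92, 2.92]. Speed limits (rad/s): [2.57, 2.57, 3.14, 3.14, 3.14, 3.14, 3.14].

## Interface

Orientations are given as a rotation vector (axis times angle).
In Python, from plant import ctrl gives the robot as it stands.
- The arm moves only by the shell command python3 -m crank 'ROWS'. ROWS is JSON, a list of rows, each an object of numbers: "jaw": the finger opening in cm, from 0 to 8.54; "tx", "ty", "tz": the shift along the tool's x, y, z in cm; "rx", "ry", "rz": the turn, a rotation vector about the tool's x, y, z in degrees. A call has 1 to 10 rows; each row is the pose to reach, as a shift and turn from the pose commanded when the call began, along the tool's axes at that moment; what a row does not reach only later rows make up. A row lasts 1/10 s, in which the tool goes at most 50 mm and 8.59 degrees, less where a joint would pass 70% of its speed; a pose out of reach is approached as far as the arm can. A call with a gripper value outside its range is refused whole. The fingers move at their own pace and stop on an object; the grip force is fixed at half the most. Time passes only in rows, so rows that repeat a pose let the fingers close. It gives the time, the measured TCP pose, the force, the opening and the grip force at its end, in the units of the state.
- ctrl.read_state(): the state, without advancing time (a new reading comes with each control period).
- ctrl.read_camera(name): name is "side" or "top" or "wrist"; returns a dict with "frame" (420x560x3 uint8, red, green, blue), "camera_matrix" (3x3 intrinsics, pixels), "position" and "rotation" of the camera in the world; the wrist camera has in their place "hand_eye" (4x4, takes a point from camera to tool coordinates, whose origin is the TCP and whose axes are the flange's). Camera axes: x right, y down, z forward; pixel columns grow to the right and rows downward; lengths in mm; the calibration is good to about 2 mm. A picture is of the moment at which its call begins: read the wrist's pose just before it. There is no depth.
- ctrl.close_job(): hands the job in; it is judged then, once.
The state is a dict: "t": time; "qpos": joint angles; "joint_vel": joint speeds; "effort": joint torques, N m; "ee_pos": TCP position; "eef_rot": TCP orientation; "ft_force": force on the tool from outside, world axes, zero at the start; "ft_torque": the same for the moment, N m; "opening": finger opening in mm; "grip_force": force on a finger pad.
Only numpy, scipy, OpenCV 4.12 (cv2) and the standard library are available. Lean on these libraries where they do the work, as an engineer would, in place of code of your own. Each camera call takes 0.05 s, during which the arm holds its last target. There are 200 camera calls.

## Task

The bench has been knocked, and the two measuring cylinders have tipped and are leaning against the test-tube rack. Push each one gently back up with the fingertips until it stands upright and still on its own foot, about where it is now. Do not grip, lift or carry anything, and leave the rack and the other labware where they are.

Things in the scene. Friction and masses are not known exactly. Their poses are not given: they have to be found in the camera images.
- large_cylinder: Larger measuring cylinder, milky plastic, 250 mm tall, tube 30 mm diameter, flat hexagonal foot 60 mm across flats, 130 g. Leans 28 deg on the rack's top front edge, on either half, pivoting on the foot's edge nearest the rack (a flat of the hexagon); within 19 deg of upright it drops back on its foot by itself and rocks for 3 s. Origin: centre of foot's underside; z up along the tube, leaning the way it has tipped.
- small_cylinder: Smaller measuring cylinder, milky plastic, 200 mm tall, tube 25 mm diameter, flat hexagonal foot 54 mm across flats, 90 g. Leans 29 deg on the rack's top front edge, on either half, pivoting on the foot's edge nearest the rack (a flat of the hexagon); within 23 deg of upright it drops back on its foot by itself and rocks for 3 s. Origin: centre of foot's underside; z up along the tube, leaning the way it has tipped.
- rack: Loose blue plastic test-tube rack, about 1 kg, 88 mm deep (x), 304 mm long (y), top tier 90 mm high, with square openings in two rows of seven; six blue-capped tubes stand in it, their caps 121 mm above the table. The cylinders lean against its front (-x) long side. Origin: centre of its underside; y along its length.
- dropper_between: White plastic dropper bottle, 42 mm diameter, 124 mm to the tip of its nozzle, standing before the rack between the two cylinders. Origin: centre of its underside.
- dropper_side: Another such dropper bottle, standing beyond the +y end of the rack. Origin: centre of its underside.
- flask: Stoppered glass conical flask, 84 mm across its base, 144 mm tall, standing behind the rack. Origin: centre of its underside.
- beaker: Glass beaker, 68 mm diameter, 90 mm tall, standing behind the rack. Origin: centre of its underside.
- capped_tube: Blue-capped sample tube, 33 mm across the cap, 115 mm tall, standing on the table beyond the -y end of the rack. Origin: centre of its underside.
- spoon: Red plastic spoon, 140 mm long, lying on the table to the -y side of the rack. Origin: near its middle, underside.
- spatula: Small lab spatula, 150 mm long, lying on the table to the +y side of the rack. Origin: near its middle, underside.
Things that resemble listed ones, but are neither listed nor needed, are in the scene too. What is shaped like the large_cylinder but red or yellow is not meant.

How it is judged:
By the outcome, as a careful person would: the job done as asked, in the order asked, and still so for the second after the job is handed in, with the robot touching nothing.
It also fails if it takes over 54 s, if anything falls off the work surface, if the arm or the gripper's body presses on something with over 40 N, if the wrist force passes 120 N, or if a joint passes its speed limit or range.

## Working session

There is one attempt and no reset: what is moved stays moved. The work goes in short steps, Python scripts to look and compute and a shell command to move; the robot and the scene stay as the last step left them, time stands still between calls to the robot, and variables do not carry over. Pictures are saved under pics/ and viewed, at most 10 in all, crops included, and the job is handed in when it is done.

```bash
mkdir -p pics; ls
python3 - <<'E'
from plant import ctrl
import cv2,numpy as np
s=ctrl.read_state();print({k:np.round(v,3).tolist() for k,v in s.items()},ctrl.tip_extent)
for n in("side","top"):
    c=ctrl.read_camera(n);cv2.imwrite(f"pics/{n}0.png",c["frame"][:,:,::-1])
    print(n,c["camera_matrix"].tolist(),np.round(c["position"],1).tolist(),np.round(c["rotation"],4).tolist())
    np.savez(f"{n}0.npz",**c)
E
```

```text
pics
{'t': 0.0, 'qpos': [-1.391, 0.468, -0.012, 1.604, 0.006, 1.071, -0.056], 'joint_vel': [-0.0, 0.0, 0.0, -0.001, 0.0, 0.0, 0.0], 'effort': [-0.0, -53.238, 0.022, -25.131, 0.011, 0.008, -0.0], 'ee_pos': [143.601, 633.687, 403.723], 'eef_rot': [-0.349, -3.122, 0.003], 'ft_force': [0.363, -0.019, 0.979], 'ft_torque': [-0.014, 0.012, 0.005], 'grip_force': 0.0, 'opening': 85.366} 173.4
side [[526.2931760601729, 0.0, 280.9085183843758], [0.0, 526.2931760601729, 209.12141667044762], [0.0, 0.0, 1.0]] [-184.1, -654.4, 1064.9] [-2.2509, 0.9229, -0.3309]
top [[409.71102057666866, 0.0, 280.79210530366686], [0.0, 409.71102057666866, 211.43117645570098], [0.0, 0.0, 1.0]] [258.6, 44.6, 1052.8] [-2.1669, 2.1307, -0.2105]
```

View pics/side0.png

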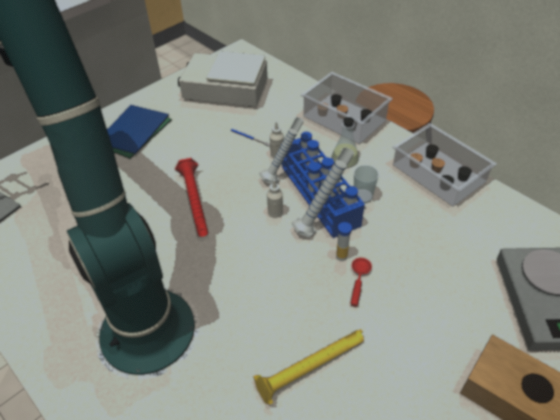

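View pics/top0.png

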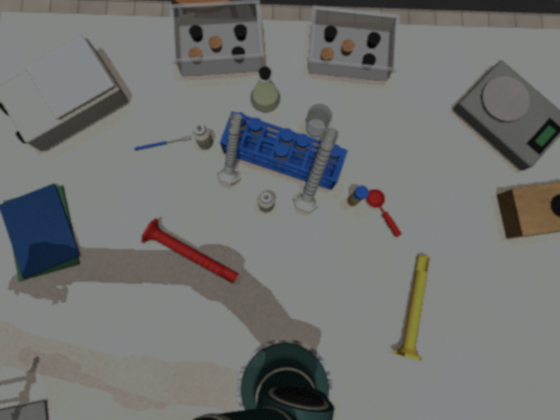

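The side view shows the two milky leaning cylinders: large with foot at (303,228) and top at (350,152), small with foot at (268,178) and top at (298,122). In the top view the large one runs foot (306,203) to top (330,132) and the small one foot (229,177) to top (237,118). The red (190,250) and yellow (415,305) ones in the top view are lying flat and are decoys, so the milky pair is meant. One enlarged crop will confirm it.

```bash
cat > h.py <<'E'
import numpy as np,cv2
from scipy.spatial.transform import Rotation as R
from plant import ctrl
def ray(c,uv):
    Rm=np.array(c["rotation"]); Rm=R.from_rotvec(Rm).as_matrix() if Rm.shape==(3,) else Rm
    d=Rm@np.linalg.inv(c["camera_matrix"])@[uv[0],uv[1],1]
    return np.array(c["position"]),d/np.linalg.norm(d)
def plane(c,uv,z):
    p,d=ray(c,uv); return p+d*(z-p[2])/d[2]
def tri(c1,u1,c2,u2):
    p,d=ray(c1,u1);q,e=ray(c2,u2)
    s,t=np.linalg.lstsq(np.c_[d,-e],q-p,rcond=None)[0]
    return (p+s*d+q+t*e)/2,np.linalg.norm(p+s*d-q-t*e)
E
python3 - <<'E'
import cv2,numpy as np
a=cv2.imread("pics/top0.png")[90:225,185:385]; b=cv2.imread("pics/side0.png")[100:270,235:395]
a=cv2.resize(a,(800,540),interpolation=3); b=cv2.resize(b,(560,595),interpolation=3)
cv2.imwrite("pics/a.png",np.clip(a*1.6,0,255).astype('u1'));cv2.imwrite("pics/b.png",np.clip(b*1.4,0,255).astype('u1'))
E
```

```text
(no output)
```

View pics/a.png

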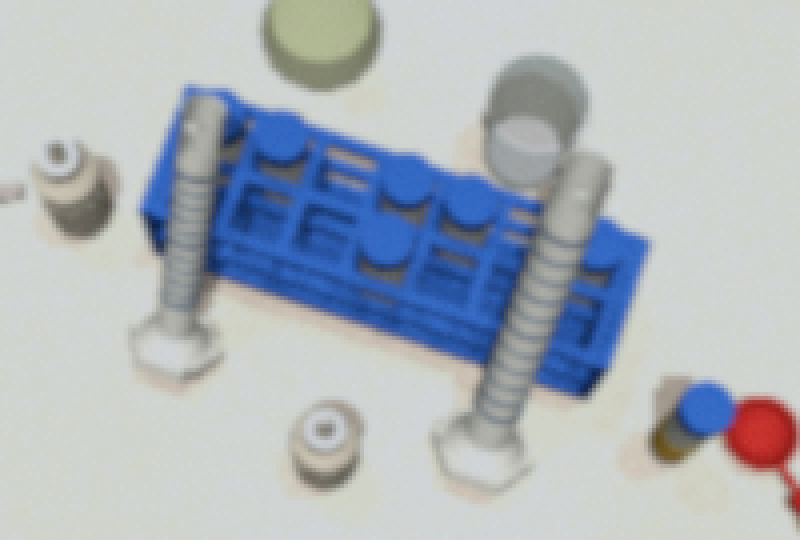

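View pics/b.png

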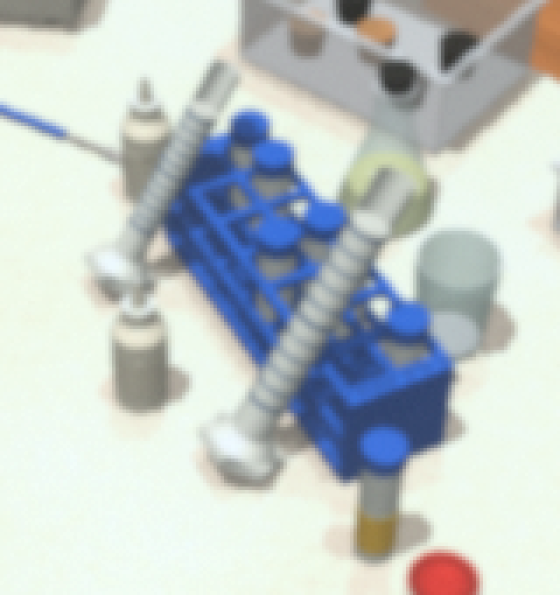

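The crops (top ×4, side ×3.5) confirm both milky, graduated cylinders leaning on the rack's front edge. In full top-view pixels, large is tip (332,133) and collar (309,196), and small is tip (237,117) and collar (229,170.5).

Run:
```python
from h import *
T=dict(np.load("top0.npz"));S=dict(np.load("side0.npz"))
A=lambda x,y:(185+x/4,90+y/4)
B=lambda x,y:(235+x/3.5,100+y/3.5)
np.set_printoptions(precision=1,suppress=True)
P={}
for n,a,b in [("Ltop",(588,172),(393,182)),("Lcol",(495,425),(262,412)),("Stop",(207,108),(220,72)),("Scol",(177,322),(128,242)),("drop nozzle",(325,428),(143,290)),("dropside nozzle",(58,155),(145,90)),("rackFR top",(600,365),(345,405)),("tube",(708,408),(384,445))]:
    P[n],e=tri(T,A(*a),S,B(*b));print(n,P[n],e)
for k in"LS":
    d=P[k+"top"]-P[k+"col"];print(k,np.linalg.norm(d),d/np.linalg.norm(d),"lean",np.degrees(np.arccos(d[2]/np.linalg.norm(d))),"az",np.degrees(np.arctan2(d[1],d[0])))
for n,a in [("FL",(145,210)),("FR",(600,365)),("BL",(190,88)),("BR",(650,240))]: print(n,plane(T,A(*a),90))
for n,a in [("Lfootlow",(485,490)),("Sfootlow",(180,382)),("drop base",(327,485))]: print(n,plane(T,A(*a),0))
```

```text
Ltop [564.7 -84.6 234.2] 0.44485392924135475
Lcol [468.6 -55.8  52.6] 7.285447226756218
Stop [611.4 121.2 188.1] 4.345534690938061
Scol [529.  146.2  48.6] 1.6796996014823802
drop nozzle [451.7  49.7 116.1] 7.457983076962499
dropside nozzle [612.8 213.  116.3] 4.043432326652438
rackFR top [ 496.7 -114.2   86.3] 0.6754368919696692
tube [ 465.6 -173.4  117.3] 1.8818905555007786
L 207.51116255907084 [ 0.5 -0.1  0.9] lean 28.921589860898717 az -16.694565296867296
S 163.95652633037358 [ 0.5 -0.2  0.9] lean 31.694673434669742 az -16.883184782936617
FL [587.1 164.3  90. ]
FR [ 496.1 -113.8   90. ]
BL [666.4 139.6  90. ]
BR [ 575.6 -145.3   90. ]
Lfootlow [432.9 -52.6   0. ]
Sfootlow [500.8 148.2   0. ]
drop base [434.2  50.5   0. ]
```

Rack yaw is about −18°, and both cylinders lean along u = az −17.7°. The plan is to keep the fingers shut, come down behind each rim and push along tool +x, which is about −u after a 5° turn. Small cylinder first.

```bash
cat > go.py <<'E'
import sys
from h import *
# usage: go.py x y ztip : remaining move in tool cm/deg, with tool x wanted at az 162.3
s=ctrl.read_state();Rm=R.from_rotvec(s["eef_rot"]).as_matrix();p=np.array(s["ee_pos"])
t=np.array([float(v) for v in sys.argv[1:4]]);t[2]+=ctrl.tip_extent
a=np.radians(162.3);x=np.array([np.cos(a),np.sin(a),0]);z=np.array([0,0,-1.]);G=np.c_[x,np.cross(z,x),z]
print("t",s["t"],"pos",p.round(1),"tip_ext",ctrl.tip_extent,"F",np.round(s["ft_force"],2),"open",s["opening"])
print("shift cm",(Rm.T@(t-p)/10).round(2),"turn",np.degrees(R.from_matrix(Rm.T@G).as_rotvec()).round(2))
E
python3 -m crank '[{"tx":0,"ty":0,"tz":-4,"jaw":0},{"tx":-3,"ty":-2,"tz":-5,"rz":2,"jaw":0},{"tx":-7,"ty":-4.5,"tz":-5,"rz":4.9,"jaw":0},{"tx":-11,"ty":-7,"tz":-5,"rz":4.9,"jaw":0},{"tx":-15,"ty":-9.7,"tz":-5,"rz":4.9,"jaw":0},{"tx":-19,"ty":-12.3,"tz":-5,"rz":4.9,"jaw":0},{"tx":-23,"ty":-15,"tz":-5,"rz":4.9,"jaw":0},{"tx":-27,"ty":-17.5,"tz":-5,"rz":4.9,"jaw":0},{"tx":-31,"ty":-20,"tz":-5,"rz":4.9,"jaw":0},{"tx":-35,"ty":-22.7,"tz":-5,"rz":4.9,"jaw":0}]'; python3 go.py 656 107 270
```

```text
t 0.1 pos [143.6 633.7 403.8] tip_ext 173.4 F [ 0.32 -1.26  0.35] open 85.33139919324799
shift cm [-61.61 -40.05  -3.89] turn [-0.09  0.01  4.93]$[0]: bad value
```

```bash
python3 -m crank '[{"jaw":0.0,"tx":0.0,"ty":0.0,"tz":-4.0,"rx":0.0,"ry":0.0,"rz":0.0}]'; python3 -m crank '[{"tz":-4.0,"jaw":0.1}]'; python3 go.py 656 107 270
```

```text
t: 0.2
ee_pos: [143.3, 632.5, 438.6]
eef_rot: [-0.349, -3.121, 0.02]
ft_force: [-0.2, 0.3, -0.1]
opening: 72.8
grip_force: 0.0
t 0.2 pos [143.3 632.5 438.6] tip_ext 173.4 F [-0.24  0.34 -0.06] open 72.77531799567633
shift cm [-61.61 -39.93   0.07] turn [-0.73  0.07  4.94]$[0]: bad value
```

All seven keys are required in every row.

```bash
python3 -m crank '[{"jaw":0,"tx":-2,"ty":-1.3,"tz":-1,"rx":0,"ry":0,"rz":1},{"jaw":0,"tx":-5,"ty":-3.2,"tz":-1,"rx":0,"ry":0,"rz":3},{"jaw":0,"tx":-9,"ty":-5.8,"tz":-1,"rx":0,"ry":0,"rz":4.9},{"jaw":0,"tx":-13,"ty":-8.4,"tz":-1,"rx":0,"ry":0,"rz":4.9},{"jaw":0,"tx":-17,"ty":-11,"tz":-1,"rx":0,"ry":0,"rz":4.9},{"jaw":0,"tx":-21,"ty":-13.6,"tz":-1,"rx":0,"ry":0,"rz":4.9},{"jaw":0,"tx":-25,"ty":-16.2,"tz":-1,"rx":0,"ry":0,"rz":4.9},{"jaw":0,"tx":-29,"ty":-18.8,"tz":-1,"rx":0,"ry":0,"rz":4.9},{"jaw":0,"tx":-33,"ty":-21.4,"tz":-1,"rx":0,"ry":0,"rz":4.9},{"jaw":0,"tx":-35,"ty":-22.7,"tz":-1,"rx":0,"ry":0,"rz":4.9}]'; python3 go.py 656 107 270
```

```text
t: 1.2
ee_pos: [437.7, 331.1, 454.6]
eef_rot: [0.491, 3.102, -0.002]
ft_force: [-1.1, -0.6, 0.5]
opening: -0.1
grip_force: 0.0
t 1.2 pos [437.7 331.1 454.6] tip_ext 173.4 F [-1.11 -0.6   0.47] open -0.05532531837156116
shift cm [-27.69 -14.57   1.18] turn [-0.07  0.08 -0.3 ]
```

```bash
python3 -m crank '[{"jaw":0,"tx":-3,"ty":-1.6,"tz":0,"rx":0,"ry":0,"rz":0},{"jaw":0,"tx":-7,"ty":-3.7,"tz":0,"rx":0,"ry":0,"rz":0},{"jaw":0,"tx":-11,"ty":-5.8,"tz":0,"rx":0,"ry":0,"rz":0},{"jaw":0,"tx":-15,"ty":-7.9,"tz":0,"rx":0,"ry":0,"rz":0},{"jaw":0,"tx":-19,"ty":-10,"tz":0,"rx":0,"ry":0,"rz":0},{"jaw":0,"tx":-23,"ty":-12.1,"tz":0,"rx":0,"ry":0,"rz":0},{"jaw":0,"tx":-26.5,"ty":-13.9,"tz":0,"rx":0,"ry":0,"rz":0},{"jaw":0,"tx":-27.7,"ty":-14.6,"tz":2,"rx":0,"ry":0,"rz":0},{"jaw":0,"tx":-27.7,"ty":-14.6,"tz":4,"rx":0,"ry":0,"rz":0},{"jaw":0,"tx":-27.7,"ty":-14.6,"tz":4,"rx":0,"ry":0,"rz":0}]'; python3 go.py 656 107 165
python3 - <<'E'
from h import *
c=ctrl.read_camera("side");f=c["frame"][80:240,235:395,::-1];f=cv2.resize(f,(600,600),interpolation=3)
d=ctrl.read_camera("top");g=cv2.resize(d["frame"][80:220,180:320,::-1],(600,600),interpolation=3)
cv2.imwrite("pics/c.png",cv2.resize(np.clip(np.hstack([f,g])*1.4,0,255).astype('u1'),(800,400)))
E
```

```text
t: 2.2
ee_pos: [653.7, 111.4, 411.0]
eef_rot: [-0.483, -3.098, 0.004]
ft_force: [-0.7, 0.5, -0.6]
opening: -0.3
grip_force: 0.0
t 2.2 pos [653.7 111.4 411. ] tip_ext 173.4 F [-0.74  0.53 -0.58] open -0.2803366545148632
shift cm [-0.39 -0.32  7.25] turn [-0.21 -0.34 -0.04]
```

View pics/c.png

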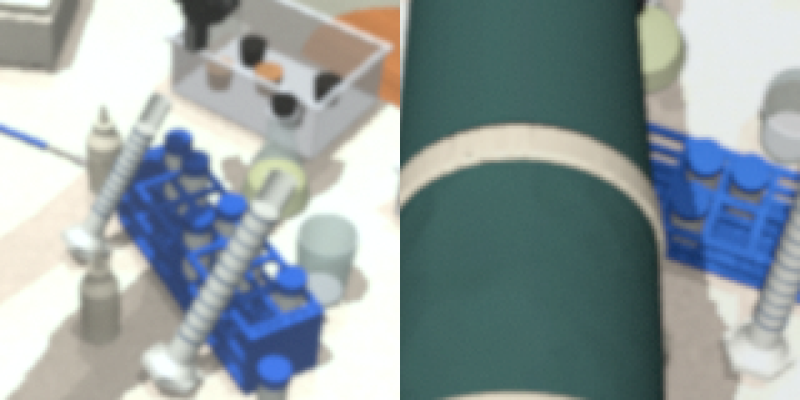

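The side view (left half) shows the closed fingertips at crop (200,38), clear behind the small cylinder's rim at (158,98), with nothing disturbed. The arm blocks the top view. Next I descend and push slowly.

```bash
python3 - <<'E'
from h import *
c=dict(np.load("side0.npz"));u=cv2.projectPoints(np.array([[653.7,111.4,237.6],[653.7,111.4,224.6]]),*(lambda Rm:(cv2.Rodrigues(Rm.T)[0],-Rm.T@c["position"]))(R.from_rotvec(c["rotation"]).as_matrix()),c["camera_matrix"],None)[0];print(u.round(1).tolist())
E
python3 -m crank '[{"jaw":0,"tx":-0.4,"ty":-0.3,"tz":2,"rx":0,"ry":0,"rz":0},{"jaw":0,"tx":-0.4,"ty":-0.3,"tz":4.5,"rx":0,"ry":0,"rz":0},{"jaw":0,"tx":-0.4,"ty":-0.3,"tz":7,"rx":0,"ry":0,"rz":0},{"jaw":0,"tx":0.3,"ty":-0.3,"tz":7.2,"rx":0,"ry":0,"rz":0},{"jaw":0,"tx":0.6,"ty":-0.3,"tz":7.2,"rx":0,"ry":0,"rz":0},{"jaw":0,"tx":0.9,"ty":-0.3,"tz":7.2,"rx":0,"ry":0,"rz":0},{"jaw":0,"tx":1.2,"ty":-0.3,"tz":7.2,"rx":0,"ry":0,"rz":0},{"jaw":0,"tx":1.5,"ty":-0.3,"tz":7.2,"rx":0,"ry":0,"rz":0},{"jaw":0,"tx":1.8,"ty":-0.3,"tz":7.2,"rx":0,"ry":0,"rz":0},{"jaw":0,"tx":2.1,"ty":-0.3,"tz":7.2,"rx":0,"ry":0,"rz":0}]'; python3 go.py 588 129 165
```

```text
[[[312.8, 99.5]], [[312.7, 103.6]]]
t: 3.3
ee_pos: [633.4, 115.6, 343.1]
eef_rot: [0.482, 3.104, 0.0]
ft_force: [0.0, -1.0, 0.9]
opening: -0.0
grip_force: 0.0
t 3.3 pos [633.4 115.6 343.1] tip_ext 173.4 F [ 0.01 -0.99  0.85] open -0.006270176676858758
shift cm [ 4.73 -0.1   0.47] turn [0.02 0.03 0.03]
```

```bash
python3 -m crank '[{"jaw":0,"tx":0.3,"ty":0,"tz":0.3,"rx":0,"ry":0,"rz":0},{"jaw":0,"tx":0.6,"ty":0,"tz":0.3,"rx":0,"ry":0,"rz":0},{"jaw":0,"tx":0.9,"ty":0,"tz":0.3,"rx":0,"ry":0,"rz":0},{"jaw":0,"tx":1.2,"ty":0,"tz":0.3,"rx":0,"ry":0,"rz":0},{"jaw":0,"tx":1.5,"ty":0,"tz":0.3,"rx":0,"ry":0,"rz":0},{"jaw":0,"tx":1.8,"ty":0,"tz":0.3,"rx":0,"ry":0,"rz":0},{"jaw":0,"tx":2.1,"ty":0,"tz":0.3,"rx":0,"ry":0,"rz":0},{"jaw":0,"tx":2.4,"ty":0,"tz":0.3,"rx":0,"ry":0,"rz":0},{"jaw":0,"tx":2.7,"ty":0,"tz":0.3,"rx":0,"ry":0,"rz":0},{"jaw":0,"tx":3,"ty":0,"tz":0.3,"rx":0,"ry":0,"rz":0}]'; python3 go.py 588 129 165
python3 - <<'E'
from h import *
c=ctrl.read_camera("side");f=c["frame"][80:240,235:395,::-1];f=cv2.resize(f,(600,600),interpolation=3)
cv2.imwrite("pics/d.png",np.clip(f*1.4,0,255).astype('u1'))
E
```

```text
t: 4.3
ee_pos: [604.7, 124.7, 339.7]
eef_rot: [0.482, 3.104, 0.0]
ft_force: [0.2, 0.3, 0.1]
opening: 0.0
grip_force: 0.0
t 4.3 pos [604.7 124.7 339.7] tip_ext 173.4 F [0.16 0.25 0.1 ] open 0.013698489295692782
shift cm [ 1.72 -0.1   0.13] turn [0.   0.   0.03]
```

View pics/d.png

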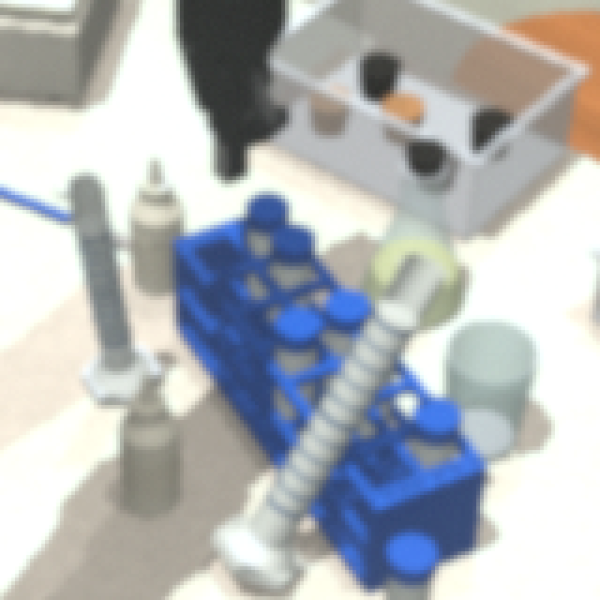

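The small cylinder has swung clear of the fingers at crop (232,175) and stands at about (105,290), nearly upright. It's now rocking by itself. I'll raise the tool and go behind the large one while it settles.

```bash
python3 go.py 618 -102 268; python3 -m crank '[{"jaw":0,"tx":-1,"ty":0,"tz":-2,"rx":0,"ry":0,"rz":0},{"jaw":0,"tx":-2,"ty":0,"tz":-6,"rx":0,"ry":0,"rz":0},{"jaw":0,"tx":-3,"ty":0,"tz":-10,"rx":0,"ry":0,"rz":0},{"jaw":0,"tx":-4,"ty":-3,"tz":-10.5,"rx":0,"ry":0,"rz":0},{"jaw":0,"tx":-5.5,"ty":-7,"tz":-10.5,"rx":0,"ry":0,"rz":0},{"jaw":0,"tx":-7,"ty":-11,"tz":-10.5,"rx":0,"ry":0,"rz":0},{"jaw":0,"tx":-8,"ty":-15,"tz":-10.5,"rx":0,"ry":0,"rz":0},{"jaw":0,"tx":-8.3,"ty":-18,"tz":-10.5,"rx":0,"ry":0,"rz":0},{"jaw":0,"tx":-8.3,"ty":-20.5,"tz":-10.5,"rx":0,"ry":0,"rz":0},{"jaw":0,"tx":-8.3,"ty":-21,"tz":-10.5,"rx":0,"ry":0,"rz":0}]'; python3 go.py 618 -102 215
```

```text
t 4.35 pos [604.3 124.9 339.7] tip_ext 173.4 F [-0.59  0.51 -0.49] open -0.16376040513385143
shift cm [ -8.18 -21.21 -10.18] turn [ 0.   -0.03  0.05]
t: 5.35
ee_pos: [619.1, -104.8, 445.0]
eef_rot: [0.492, 3.103, -0.003]
ft_force: [0.8, -0.0, -0.4]
opening: 0.2
grip_force: 0.0
t 5.35 pos [ 619.1 -104.8  445. ] tip_ext 173.4 F [ 0.75 -0.04 -0.37] open 0.1920298886561329
shift cm [0.2  0.24 5.66] turn [-0.1   0.03 -0.31]
```

```bash
python3 -m crank '[{"jaw":0,"tx":0,"ty":0.2,"tz":2,"rx":0,"ry":0,"rz":0},{"jaw":0,"tx":0.2,"ty":0.2,"tz":4,"rx":0,"ry":0,"rz":0},{"jaw":0,"tx":0.2,"ty":0.2,"tz":5.6,"rx":0,"ry":0,"rz":0},{"jaw":0,"tx":0.6,"ty":0.2,"tz":5.6,"rx":0,"ry":0,"rz":0},{"jaw":0,"tx":1,"ty":0.2,"tz":5.6,"rx":0,"ry":0,"rz":0},{"jaw":0,"tx":1.4,"ty":0.2,"tz":5.6,"rx":0,"ry":0,"rz":0},{"jaw":0,"tx":1.8,"ty":0.2,"tz":5.6,"rx":0,"ry":0,"rz":0},{"jaw":0,"tx":2.2,"ty":0.2,"tz":5.6,"rx":0,"ry":0,"rz":0},{"jaw":0,"tx":2.6,"ty":0.2,"tz":5.6,"rx":0,"ry":0,"rz":0},{"jaw":0,"tx":2.9,"ty":0.2,"tz":5.6,"rx":0,"ry":0,"rz":0}]' ; python3 go.py 545 -78 215
python3 - <<'E'
from h import *
c=ctrl.read_camera("side");f=c["frame"][80:240,235:395,::-1];f=cv2.resize(f,(600,600),interpolation=3)
cv2.imwrite("pics/e.png",np.clip(f*1.4,0,255).astype('u1'))
E
```

```text
t: 6.35
ee_pos: [592.9, -89.9, 389.0]
eef_rot: [0.483, 3.104, 0.0]
ft_force: [-0.8, 0.3, 0.3]
opening: -0.1
grip_force: 0.0
t 6.35 pos [592.9 -89.9 389. ] tip_ext 173.4 F [-0.77  0.26  0.29] open -0.12502692309797536
shift cm [ 4.92 -0.32  0.06] turn [0.02 0.02 0.03]
```

View pics/e.png

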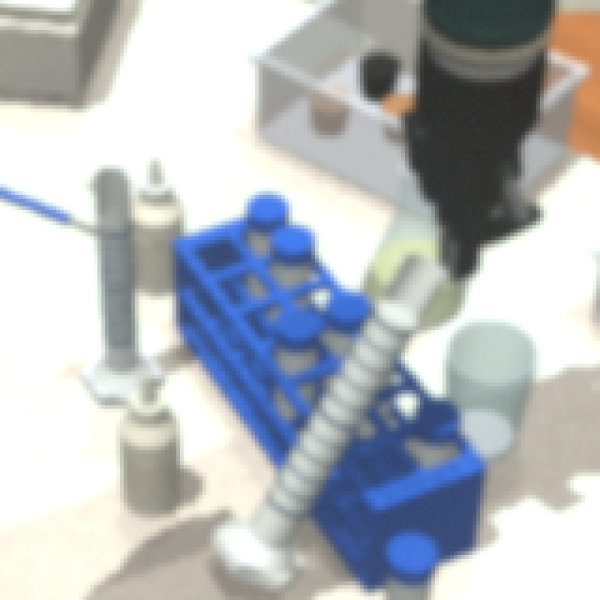

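The small cylinder stands at crop (118,280), upright. The fingertips at (460,275) are right behind the large rim at (428,272), so I push slowly.

```bash
python3 -m crank '[{"jaw":0,"tx":0.3,"ty":0,"tz":0,"rx":0,"ry":0,"rz":0},{"jaw":0,"tx":0.7,"ty":0,"tz":0,"rx":0,"ry":0,"rz":0},{"jaw":0,"tx":1.1,"ty":0,"tz":0,"rx":0,"ry":0,"rz":0},{"jaw":0,"tx":1.5,"ty":0,"tz":0,"rx":0,"ry":0,"rz":0},{"jaw":0,"tx":1.9,"ty":0,"tz":0,"rx":0,"ry":0,"rz":0},{"jaw":0,"tx":2.2,"ty":0,"tz":0,"rx":0,"ry":0,"rz":0},{"jaw":0,"tx":2.5,"ty":0,"tz":0,"rx":0,"ry":0,"rz":0},{"jaw":0,"tx":2.8,"ty":0,"tz":0,"rx":0,"ry":0,"rz":0},{"jaw":0,"tx":3.1,"ty":0,"tz":0,"rx":0,"ry":0,"rz":0},{"jaw":0,"tx":3.4,"ty":0,"tz":0,"rx":0,"ry":0,"rz":0}]' ;python3 -m crank '[{"jaw":0,"tx":0.3,"ty":0,"tz":0,"rx":0,"ry":0,"rz":0},{"jaw":0,"tx":0.6,"ty":0,"tz":0,"rx":0,"ry":0,"rz":0},{"jaw":0,"tx":0.9,"ty":0,"tz":0,"rx":0,"ry":0,"rz":0},{"jaw":0,"tx":1.2,"ty":0,"tz":0,"rx":0,"ry":0,"rz":0}]'
python3 - <<'E'
from h import *
c=ctrl.read_camera("side");f=c["frame"][80:240,235:395,::-1];f=cv2.resize(f,(600,600),interpolation=3)
cv2.imwrite("pics/f.png",np.clip(f*1.4,0,255).astype('u1'))
E
```

```text
t: 7.4
ee_pos: [560.6, -79.6, 388.7]
eef_rot: [0.483, 3.104, 0.0]
ft_force: [-0.9, -0.8, 0.1]
opening: 0.2
grip_force: 0.0
t: 7.8
ee_pos: [549.2, -75.9, 388.7]
eef_rot: [0.482, 3.104, 0.0]
ft_force: [-0.6, -0.9, 0.2]
opening: 0.4
grip_force: 0.0
```

View pics/f.png

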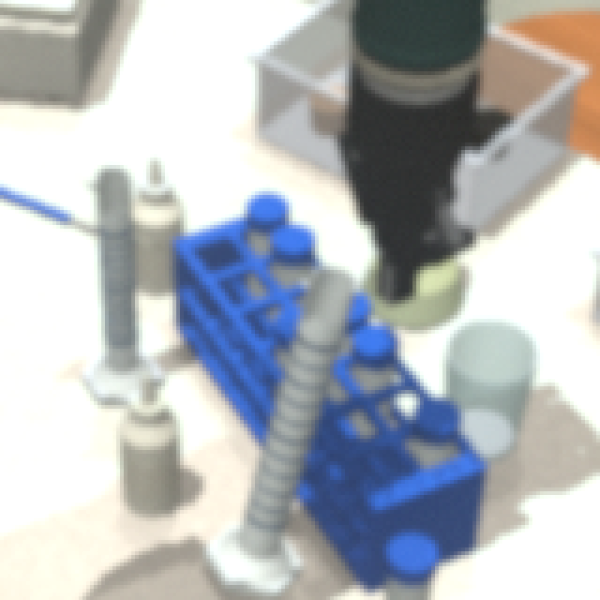

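The large cylinder has left the fingers (tip at crop (400,295), rim at (330,280)) and is dropping back onto its foot. I'll lift away towards −y and let it settle.

```bash
python3 -m crank '[{"jaw":0,"tx":-1,"ty":0,"tz":-2,"rx":0,"ry":0,"rz":0},{"jaw":0,"tx":-2,"ty":0,"tz":-5,"rx":0,"ry":0,"rz":0},{"jaw":0,"tx":-3,"ty":0,"tz":-9,"rx":0,"ry":0,"rz":0},{"jaw":0,"tx":-3,"ty":-3,"tz":-10,"rx":0,"ry":0,"rz":0},{"jaw":0,"tx":-3,"ty":-7,"tz":-10,"rx":0,"ry":0,"rz":0},{"jaw":0,"tx":-3,"ty":-11,"tz":-10,"rx":0,"ry":0,"rz":0},{"jaw":0,"tx":-3,"ty":-15,"tz":-10,"rx":0,"ry":0,"rz":0},{"jaw":0,"tx":-3,"ty":-19,"tz":-10,"rx":0,"ry":0,"rz":0},{"jaw":0,"tx":-3,"ty":-22,"tz":-10,"rx":0,"ry":0,"rz":0},{"jaw":0,"tx":-3,"ty":-24,"tz":-10,"rx":0,"ry":0,"rz":0}]' >/dev/null
for i in 1 2 3 4; do python3 -m crank '[{"jaw":0,"tx":0,"ty":0,"tz":0,"rx":0,"ry":0,"rz":0},{"jaw":0,"tx":0,"ty":0,"tz":0,"rx":0,"ry":0,"rz":0},{"jaw":0,"tx":0,"ty":0,"tz":0,"rx":0,"ry":0,"rz":0},{"jaw":0,"tx":0,"ty":0,"tz":0,"rx":0,"ry":0,"rz":0},{"jaw":0,"tx":0,"ty":0,"tz":0,"rx":0,"ry":0,"rz":0},{"jaw":0,"tx":0,"ty":0,"tz":0,"rx":0,"ry":0,"rz":0},{"jaw":0,"tx":0,"ty":0,"tz":0,"rx":0,"ry":0,"rz":0},{"jaw":0,"tx":0,"ty":0,"tz":0,"rx":0,"ry":0,"rz":0},{"jaw":0,"tx":0,"ty":0,"tz":0,"rx":0,"ry":0,"rz":0},{"jaw":0,"tx":0,"ty":0,"tz":0,"rx":0,"ry":0,"rz":0}]'>/dev/null; done
python3 - <<'E'
from h import *
print(ctrl.read_state()["t"])
c=ctrl.read_camera("side")["frame"];d=ctrl.read_camera("top")["frame"]
for _ in range(10):e=ctrl.read_camera("side")["frame"]
p=cv2.absdiff(cv2.GaussianBlur(c,(5,5),0),cv2.GaussianBlur(e,(5,5),0)).max(2)[110:240,250:370];print("motion max",p.max())
f=cv2.resize(c[80:240,235:395,::-1],(400,400),interpolation=3);g=cv2.resize(d[80:240,205:365,::-1],(400,400),interpolation=3)
cv2.imwrite("pics/g.png",np.clip(np.hstack([f,g])*1.4,0,255).astype('u1'))
E
```

```text
12.85
motion max 1
```

View pics/g.png

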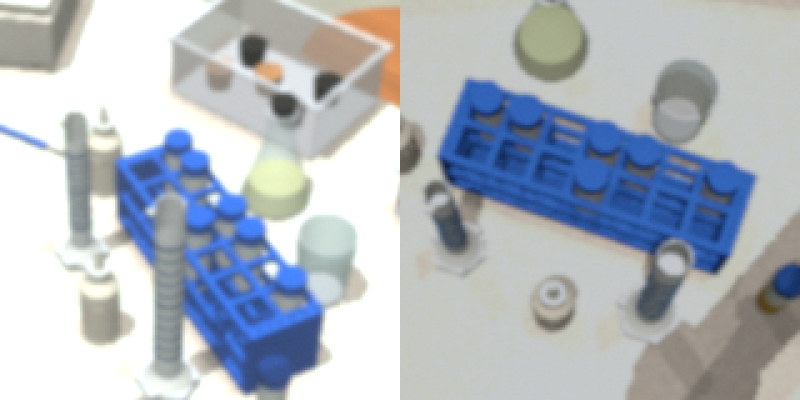

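The picture shows both cylinders upright and clear of the rack: large with foot at crop (650,312), small with foot at (457,247). The rack and other labware haven't moved, and nothing in the scene is moving.

```bash
python3 -c "from plant import ctrl;print(ctrl.close_job())"
```

```text
the job is handed in; nothing more can be done
None
```

Both measuring cylinders now stand upright and still on their own feet, about where they were; the rack and other labware show no movement in the last pictures, and I handed the job in at about 13 s of the 54 s allowed.

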